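# Post a sample vial under the spring lid of a desiccant dry box

### The job

Put the sample vial into the dry box without ever gripping or lifting it: the box lid springs shut by itself, so press its ribbed blue thumb plate all the way down with one fingertip to hold the lid open, and while it is held open push the vial gently along the shelf with the other fingertip so that it rolls under the lid and drops inside. Then let go so that the lid closes fully over the vial, and leave the jar, flask and glue bottle beside the box where they stand.

Things in the scene. Friction and masses are not known exactly. Their poses are not given: they have to be found in the camera images.
- dry_box: Fixed low box, 246 x 126 mm, 75 mm high: white top, clear sides, orange desiccant, round dial in front. Origin on the worktop under the rim, which is the inner end of the shelf; x points into the box (roughly away from the robot), z up. At x = 0 to 37 mm, behind the rim, is the opening under the lid. All x and z in these descriptions are in this frame.
- shelf_middle (a point): Middle of the loading shelf's top (x = -52, z = 75 mm). The shelf is open to the robot and runs from x = -104 to 0 mm, level up to the dip before the rim, between side rails 11 mm high whose inner faces are at y = -47 and +47 mm. Its outer end has a rounded edge 2.5 mm high at x = -100 mm.
- rest (a point): Bottom of a shallow dip across the shelf just before the rim (x = -16, z = 73 mm, 1.6 mm deep): the shelf falls at 4 degrees from x = -39 mm and rises at 8 degrees to a black rubber strip at x = -4 to 0 mm. A slowly pushed vial stays here, its centre at x = -16 mm, just clear of the lid; a light push (under 2 N) rolls it on, and once its centre is past x = 0 it falls in.
- chamber (a point): Place inside, under the roof (x = 110, z = 38 mm), where the vial's centre comes to rest against a felt stop after rolling down the ramp below the opening. The roof is level with the shelf, x = 44 to 136 mm.
- lid (a joint): Hinge of the lid, rad: 0 = closed, 1.0 = fully open (stop). A spring closes it: 0.04 N m when closed, 0.09 N m when fully open. The metal cover, 98 mm wide, reaches from the hinge pin (x = 41, z = 79 mm) forward to the rim, top at z = 80 mm when closed; at 1.0 rad its front edge is at x = 19, z = 113 mm. The vial passes above about 0.8 rad.
- thumb_plate (a point): Ribbed blue plate, one piece with the lid, 60 mm wide, 65 mm long. The point is in its middle, 40 mm from the hinge pin. Lid closed, it slopes up and away from the robot at 57 degrees to x = 76, z = 134 mm. Pressed straight down at x = 55 to 85 mm (2 to 7 N) it ends level on the roof, top at z = 81 mm, x = 43 to 106 mm, lid fully open. A tip can slide along it.
- vial_center (a point): Centre of the white plastic sample vial, a closed cylinder of 33 mm diameter and 85 mm length, 24 to 45 g, lying on the shelf with its axis across the box (along the box's y); it rolls freely. On the shelf the centre is at z = 91.5 mm.
- sample_vial: The same vial; this origin lies on its round surface, 16.5 mm from the centre, and goes round as it rolls; y is its axis. Use vial_center for its position.
- white_jar: Jar with a black lid, 60 mm diameter, 86 mm high, standing left of the box. Origin at the middle of its underside.
- spirit_flask: White round-bellied flask, 98 mm diameter, 110 mm high, standing right of the box. Origin at the middle of its underside.
- glue_bottle: White bottle with a blue pointed cap, 38 mm diameter, 86 mm high, standing right of the box. Origin at the middle of its underside.

How it is judged:
By the outcome, as a careful person would: the job done as asked, in the order asked, and still so for the second after the job is handed in, with the robot touching nothing.
It also fails if it takes over 69 s, if anything falls off the work surface, if the arm or the gripper's body presses on something with over 40 N, if the wrist force passes 120 N, or if a joint passes its speed limit or range.

### The arm

A 6-joint arm with a two-finger parallel gripper is mounted at the origin on a cart in front of the work surface, level with it; the furniture and walls round the work are solid. World frame = base frame: x ahead of the robot, y to its left, z up, the work surface at z = 0. Lengths are in mm, angles in degrees, forces in N, time in s.
With the tool pointing down it reaches from about 325 to 925 mm from the base axis. Payload 3.1 kg.
Tool frame: the origin (TCP) lies at the very end of the fingers, on their centre line; the grasp point (between the pads) lies 19 mm behind it; z points along the fingers, y is the line along which they close (so a half turn about z gives the same grasp; the last joint's range is limited). The gripper opens to 85 mm and grips with 20 to 120 N. Pads are 22 mm wide; open, the fingers measure 114 mm over their backs; the gripper's body (76 mm by 85 mm) begins 54 mm behind the grasp point. The pads swing forward as they close: fully open they stand 13 mm farther back than shut.
Start: joints at [58.717, 12.427, 92.441, -0, 75.132, -6.429], TCP at [262.685, 567.13, 231.3] pointing down, gripper open.
Joint ranges: [-157.48, 157.48], [-44.54, 120.13], [17.64, 146.25], [-64.5, 244.5], [7.68, 150.69], [-147.95, 147.95]. Speed limits (degrees/s): [159.86, 159.86, 180, 180, 180, 180].

### API

Orientations are given as a 3x3 rotation matrix whose columns are the frame's x, y, z axes.
In Python, from station import manip, cams gives the robot as it stands.
- The arm moves only by the shell command python3 -m pendant FILE [OPENING] [FORCE], which reads ROWS from the file FILE. ROWS is a JSON list of rows, 1 to 8 of them, each an object with the fields trans (a list: dx, dy, dz in mm), rz (a turn about the tool's z in degrees); a field left out counts as zero; each row shifts and turns the commanded pose from where the row before left it, along the tool's axes as they then stand; what a row does not reach is not made up. A row lasts 1/12 s, in which the tool goes at most 41.7 mm and 7.16 degrees, less where a joint would pass 70% of its speed; a pose out of reach is approached as far as the arm can. OPENING is the finger opening in mm, set as the command begins (- or left out keeps the last). The fingers move at their own pace and stop on an object; FORCE is the grip in N (left out, the last holds). Time passes only in rows, so rows that do not move let the fingers close. It prints the time, the measured TCP pose, the force, the opening and the grip force at its end. Input that does not fit is refused with a message, and nothing moves.
- manip.sense(): the state, without advancing time (a new reading comes with each control period).
- cams.snapshot(name): name is "scene" or "top" or "wrist"; returns (picture, depth): 384x512x3 uint8, blue, green, red; 384x512 float32, mm along the optical axis (not along the pixel's ray), 0 where there is no reading.
- cams.camera_params(name): a dict with "fx", "fy", "cx", "cy" (pixels), "distortion" ([k1, k2, p1, p2, k3] as OpenCV has them; the pictures are not rectified), "world_from_camera" (4x4, takes a point from camera to world coordinates). Camera axes: x right, y down, z forward; pixel columns grow to the right and rows downward; lengths in mm; the calibration is good to about 2 mm. A picture is of the moment at which its call begins: read the wrist's pose just before it. camera_params takes no time and is no camera call; for the wrist camera it gives the pose at the moment of the call.
- manip.finish_job(): hands the job in; it is judged then, once.
The state is a dict: "t": time; "joint_positions": joint angles; "joint_velocities": joint speeds; "effort": joint torques, N m; "eef_pos": TCP position; "ee_rot": TCP orientation; "ft_force": force on the tool from outside, world axes, zero at the start; "wrist_torque": the same for the moment, N m; "width": finger opening in mm; "grip_force": force on a finger pad.
Only numpy, scipy, OpenCV 4.12 (cv2) and the standard library are available. Lean on these libraries where they do the work, as an engineer would, in place of code of your own. Each camera call takes 0.05 s, during which the arm holds its last target. There are 200 camera calls.

## Working session

There is one attempt and no reset: what is moved stays moved. The work goes in short steps, Python scripts to look and compute and a shell command to move; the robot and the scene stay as the last step left them, time stands still between calls to the robot, and variables do not carry over. Pictures are saved under pics/ and viewed, at most 10 in all, crops included, and the job is handed in when it is done.

```bash
ls; mkdir -p pics; python3 - <<'E'
from station import manip,cams
import cv2,numpy as np
s=manip.sense();print({k:np.round(v,3).tolist() for k,v in s.items()})
for n in ("scene","top"):
    p,d=cams.snapshot(n);cv2.imwrite(f"pics/{n}1.png",p);np.save(f"pics/{n}1.npy",d)
    print(n,cams.camera_params(n))
E
```

```text
pics
{'t': 0.0, 'joint_positions': [58.718, 12.477, 92.53, 0.002, 75.131, -6.429], 'joint_velocities': [-0.027, 0.074, -0.031, -0.077, -0.019, -0.015], 'effort': [-0.0, -39.685, -30.385, -0.0, 0.01, 0.0], 'eef_pos': [262.23, 566.418, 229.949], 'ee_rot': [[-0.907, 0.42, -0.001], [0.42, 0.907, -0.002], [0.0, -0.002, -1.0]], 'ft_force': [0.038, 0.148, -0.85], 'wrist_torque': [0.014, -0.007, -0.003], 'grip_force': 0.0, 'width': 85.355}
scene {'fx': 379.5335251870989, 'fy': 379.5335251870989, 'cx': 254.49522118135374, 'cy': 192.8495474171872, 'distortion': array([-0.09381868,  0.        ,  0.        ,  0.        ,  0.        ]), 'world_from_camera': array([[ 7.22528906e-01, -4.95945284e-01,  4.81653667e-01,
         7.99219706e+01],
       [-6.91335831e-01, -5.20932861e-01,  5.00683256e-01,
        -4.92542573e+02],
       [ 2.59772355e-03, -6.94742564e-01, -7.19253795e-01,
         8.19423374e+02],
       [ 0.00000000e+00,  0.00000000e+00,  0.00000000e+00,
         1.00000000e+00]])}
top {'fx': 404.35615874725374, 'fy': 404.35615874725374, 'cx': 256.64464860970816, 'cy': 190.7286470771835, 'distortion': array([-0.03491374,  0.        ,  0.        ,  0.        ,  0.        ]), 'world_from_camera': array([[-2.19208300e-02, -9.93673343e-01,  1.10148830e-01,
         4.57315065e+02],
       [-9.99759705e-01,  2.17763018e-02, -2.51506871e-03,
         3.38204226e+01],
       [ 1.00522562e-04, -1.10177494e-01, -9.93911922e-01,
         1.11766696e+03],
       [ 0.00000000e+00,  0.00000000e+00,  0.00000000e+00,
         1.00000000e+00]])}
```

View pics/scene1.png

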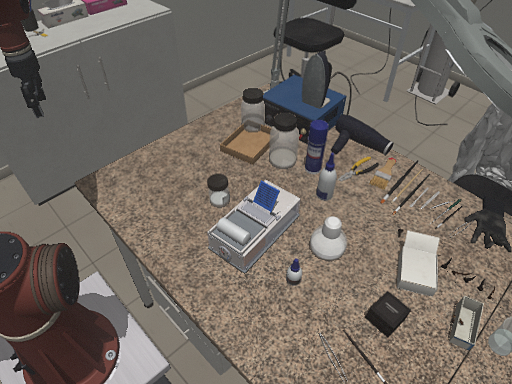

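View pics/top1.png

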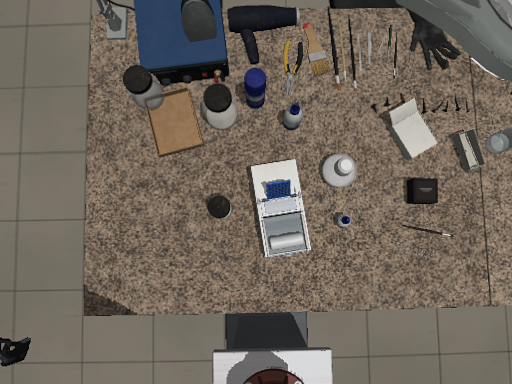

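Scene view: box centred at about (255,225), vial near (233,233), blue plate (266,195). Top view: box spans (250,160)–(310,255), plate (278,189), vial (287,241), jar (219,207), flask (340,170), glue (344,221). Next I measure a zoomed crop.

```bash
cat > h.py <<'E'
import cv2,numpy as np
from station import cams,manip
def ray(n,uv,P=None):
    P=P or cams.camera_params(n);K=np.array([[P['fx'],0,P['cx']],[0,P['fy'],P['cy']],[0,0,1]])
    q=cv2.undistortPoints(np.array(uv,float).reshape(-1,1,2),K,P['distortion'])[:,0]
    T=P['world_from_camera'];d=np.c_[q,np.ones(len(q))]@T[:3,:3].T
    return T[:3,3],d
def plane(n,uv,z,P=None):
    o,d=ray(n,uv,P);return o+d*((z-o[2])/d[:,2])[:,None]
E
python3 - <<'E'
import cv2,numpy as np
from h import *
a=cv2.imread("pics/top1.png")[150:265,235:325];b=cv2.imread("pics/scene1.png")[165:275,200:310]
a=cv2.resize(a,None,fx=4.4,fy=4.4,interpolation=cv2.INTER_CUBIC);b=cv2.resize(b,(396,396),interpolation=cv2.INTER_CUBIC)
c=np.zeros((506,792,3),np.uint8);c[:a.shape[0],:396]=a[:, :396];c[:396,396:]=b;cv2.imwrite("pics/crop1.png",c)
d=np.load("pics/top1.npy");im=cv2.imread("pics/top1.png")
vv,uu=np.mgrid[150:265,235:325];uv=np.c_[uu.ravel(),vv.ravel()]
o,r=ray("top",uv);X=o+r*d[150:265,235:325].ravel()[:,None]
z=X[:,2];m=(z>30)&(z<150)
print("z hist",np.histogram(z[m],bins=12))
f=(z>65)&(z<85);rect=cv2.minAreaRect(X[f][:,:2].astype(np.float32));print(rect)
hsv=cv2.cvtColor(im[150:265,235:325],cv2.COLOR_BGR2HSV).reshape(-1,3)
bl=(hsv[:,0]>100)&(hsv[:,0]<130)&(hsv[:,1]>140)&(hsv[:,2]>50)&(X[:,2]>60)
print("blue",bl.sum(),X[bl].mean(0),X[bl].min(0),X[bl].max(0),cv2.minAreaRect(X[bl][:,:2].astype(np.float32)))
E
```

```text
z hist (array([  31,   15,    9,   30, 1106, 2187,  248,  141,  396,   84,   62,
         71]), array([ 30.00969124,  38.97245215,  47.93521307,  56.89797398,
        65.8607349 ,  74.82349582,  83.78625673,  92.74901765,
       101.71177856, 110.67453948, 119.6373004 , 128.60006131,
       137.56282223]))
((528.070068359375, -28.88117218017578), (242.93374633789062, 120.41834259033203), 7.92241907119751)
blue 291 [571.35813609 -21.21702858 114.41374116] [457.31506489 -54.10456964  81.30062237] [ 591.2067223    33.82042256 1117.66696479] ((536.2915649414062, 6.547035217285156), (62.209327697753906, 155.0951690673828), 49.092472076416016)
```

View pics/crop1.png

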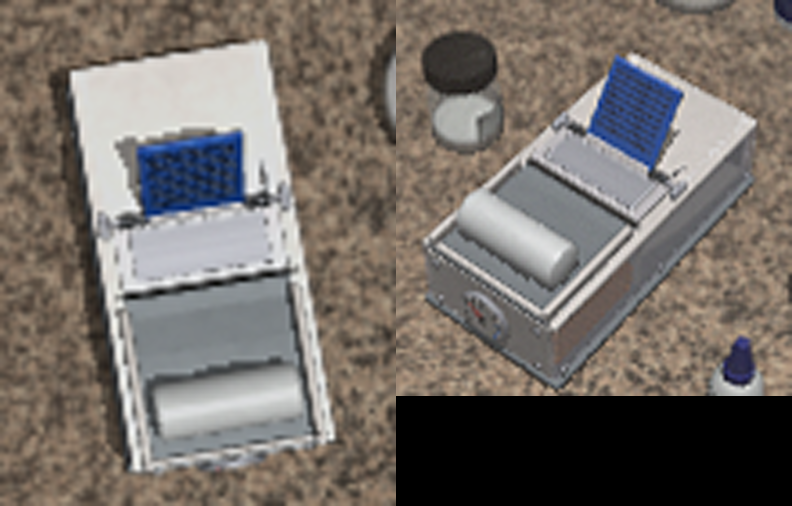

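The crop shows the vial lying parallel to the rim at crop (228,398), closed lid at (205,245), blue plate at (192,172). Box yaw about 8°. Next: box frame from several features.

```bash
python3 - <<'E'
from h import *
im=cv2.imread("pics/top1.png");d=np.load("pics/top1.npy")
sl=(slice(150,265),slice(235,325));vv,uu=np.mgrid[sl]
uv=np.c_[uu.ravel(),vv.ravel()];o,r=ray("top",uv);dd=d[sl].ravel();X=o+r*dd[:,None];ok=dd>0
z=X[:,2]
f=(ok&(z>60)&(z<120)).reshape(vv.shape).astype(np.uint8)
f=cv2.morphologyEx(f,cv2.MORPH_OPEN,np.ones((5,5)))
c=max(cv2.findContours(f,0,2)[0],key=cv2.contourArea)[:,0]+[235,150]
P=plane("top",c,75)[:,:2].astype(np.float32);rect=cv2.minAreaRect(P);print("box",rect)
yaw=rect[2] if rect[1][0]>rect[1][1] else rect[2]-90
C=np.array(rect[0]);a=np.radians(yaw);ex=np.array([np.cos(a),np.sin(a)]);ey=np.array([-ex[1],ex[0]])
O=C-19*ex;print("yaw",yaw,"O",O)
B=np.c_[(X[:,:2]-O)@ex,(X[:,:2]-O)@ey,z]
hsv=cv2.cvtColor(im[sl],cv2.COLOR_BGR2HSV).reshape(-1,3)
bl=(hsv[:,0]>100)&(hsv[:,0]<130)&(hsv[:,1]>140)&ok&(z>75)
q=B[bl];print("blue n",bl.sum(),"med",np.median(q,0),np.percentile(q,2,axis=0),np.percentile(q,98,axis=0), "fit",np.polyfit(q[:,0],q[:,2],1))
v=ok&(z>98)&(z<115)&(B[:,0]<-10);q=B[v];print("vial top n",v.sum(),np.median(q,0),q.min(0),q.max(0),cv2.minAreaRect(q[:,:2].astype(np.float32)))
# profile along y~30..44 strip & centre
for lo in range(-112,150,6):
    m=ok&(B[:,0]>lo)&(B[:,0]<lo+6)&(abs(B[:,1])<8)
    g=im[sl].reshape(-1,3)[m].mean() if m.any() else -1
    print(lo+3,m.sum(),np.round(np.median(z[m]),1) if m.any() else None,round(g),end=' | ')
E
```

```text
box ((527.6270751953125, -28.559310913085938), (242.771484375, 120.0068588256836), 7.934437274932861)
yaw 7.934437274932861 O [508.80896839 -31.18206827]
blue n 292 med [ 64.2611645    1.54340387 111.77229162] [ 46.86575946 -28.17420167  84.34960632] [ 79.28975265  28.05447366 136.07906225] fit [ 1.57880291 10.39042043]
vial top n 410 [-66.24351282   0.12895942 105.85002224] [-82.29634962 -42.52246531  98.02692733] [-50.37772531  41.88575629 113.53459781] ((-66.23343658447266, -0.3948326110839844), (31.10162353515625, 84.38919067382812), 0.9137843251228333)
-109 5 3.6 123 | -103 13 61.9 147 | -97 13 76.4 166 | -91 15 75.1 133 | -85 13 75.2 136 | -79 15 103.9 169 | -73 16 106.4 198 | -67 15 107.6 213 | -61 16 106.9 181 | -55 15 104.3 141 | -49 15 78.2 80 | -43 15 75.2 137 | -37 14 76.4 137 | -31 15 75.7 131 | -25 15 74.3 129 | -19 14 74.2 128 | -13 15 74.4 131 | -7 14 75.4 142 | -1 14 75.8 98 | 5 16 77.8 160 | 11 15 80.0 184 | 17 15 80.8 198 | 23 15 80.9 195 | 29 14 80.5 191 | 35 14 80.3 188 | 41 15 81.0 180 | 47 14 86.5 99 | 53 17 93.0 57 | 59 17 104.4 53 | 65 21 112.9 58 | 71 18 122.0 58 | 77 16 132.1 86 | 83 4 133.8 99 | 89 6 76.7 112 | 95 14 76.3 189 | 101 13 75.1 213 | 107 15 75.8 212 | 113 14 75.2 212 | 119 14 74.7 210 | 125 13 75.5 208 | 131 14 74.3 208 | 137 14 75.6 201 | 143 1 74.8 93 | 149 0 None -1 |
```

```bash
echo '[{"trans":[-22,-32.3,0]},{"trans":[-22,-32.3,0]},{"trans":[-22,-32.3,0]},{"trans":[-22,-32.3,0]},{"trans":[-22,-32.3,0]},{"trans":[-22,-32.3,0]},{"trans":[-22,-32.3,0]},{"trans":[-22,-32.3,0]}]' > mv.in && python3 -m pendant mv.in 85 20; echo '[{"trans":[-22,-32.3,0]},{"trans":[-22,-32.3,0]},{"trans":[-22,-32.3,0]},{"trans":[-22,-32.3,0]},{"trans":[-22,-32.3,0]},{"trans":[-22,-32.3,0]},{"trans":[-22,-32.3,0]},{"trans":[-22,-32.3,0]}]' > mv.in && python3 -m pendant mv.in; echo '[{"trans":[0,0,5],"rz":7.15},{"trans":[0,0,5],"rz":7.15},{"trans":[0,0,10],"rz":7.15},{"trans":[0,0,10],"rz":7.15},{"trans":[0,0,10],"rz":7.15},{"trans":[0,0,10],"rz":7.15},{"trans":[0,0,10],"rz":7.15},{"trans":[0,0,10],"rz":7.15}]' > mv.in && python3 -m pendant mv.in
cat > st.py <<'E'
from h import *
O=np.array([510,-31.]);a=np.radians(7.93);ex=np.array([np.cos(a),np.sin(a)]);ey=np.array([-ex[1],ex[0]])
def st():
    s=manip.sense();p=s['eef_pos'];R=np.array(s['ee_rot']);q=np.array(p[:2])-O
    print("t",round(s['t'],2),"box",np.round([q@ex,q@ey,p[2]],1),"yaw err",round(np.degrees(np.arctan2(R[1,1],R[0,1]))-7.93,2),"tilt",np.round(R[:,2],3),"F",np.round(s['ft_force'],1),"w",round(s['width'],1))
if __name__=="__main__": st()
E
python3 st.py
```

```text
t: 0.77
eef_pos: [313.2, 256.8, 230.8]
ee_rot: [[-0.908, 0.419, -0.0], [0.419, 0.908, -0.0], [0.0, -0.001, -1.0]]
ft_force: [2.0, -0.5, -0.7]
width: 85.3
grip_force: 0.0
t: 1.43
eef_pos: [364.4, -51.6, 231.2]
ee_rot: [[-0.907, 0.421, 0.001], [0.421, 0.907, 0.0], [-0.001, 0.0, -1.0]]
ft_force: [1.0, 0.0, -0.1]
width: 85.1
grip_force: 0.0
t: 2.1
eef_pos: [364.4, -49.6, 160.4]
ee_rot: [[-0.132, 0.991, -0.001], [0.991, 0.132, 0.0], [0.0, -0.001, -1.0]]
ft_force: [-0.1, 0.2, -0.1]
width: 84.7
grip_force: 0.0
t 2.1 box [-146.8    1.7  160.4] yaw err -0.34 tilt [-0.001  0.    -1.   ] F [-0.1  0.2 -0.1] w 84.7
```

```bash
echo '[{"trans":[-0.5,0,10]},{"trans":[-0.5,0,15]},{"trans":[-0.5,0,15]},{"trans":[-0.2,0,15]},{"trans":[0,0,10]},{"trans":[0,0,5]}]' > mv.in && python3 -m pendant mv.in; python3 - <<'E'
from st import *
st()
p,d=cams.snapshot("scene");cv2.imwrite("pics/s2.png",cv2.resize(p[150:330,120:310],None,fx=3.1,fy=3.1,interpolation=cv2.INTER_CUBIC))
w,dw=cams.snapshot("wrist");cv2.imwrite("pics/w2.png",w)
vv,uu=np.mgrid[150:330,120:310];dd=d[150:330,120:310].ravel();o,r=ray("scene",np.c_[uu.ravel(),vv.ravel()])
X=(o+r*dd[:,None])[dd>0];b=np.c_[(X[:,:2]-O)@ex,(X[:,:2]-O)@ey,X[:,2]]
for lo,hi in((-110,-88),(-206,-188)):
    m=(b[:,0]>lo)&(b[:,0]<hi)&(abs(b[:,1])<16)&(b[:,2]>70 if lo>-150 else b[:,2]>30);q=b[m]
    print(lo,m.sum(),np.histogram(q[:,2],bins=np.arange(60,160,4))[0],np.median(q[q[:,2]>85],0))
E
```

```text
t: 2.6
eef_pos: [363.5, -50.9, 89.4]
ee_rot: [[-0.141, 0.99, -0.003], [0.99, 0.141, 0.001], [0.002, -0.003, -1.0]]
ft_force: [-0.1, 0.9, 0.1]
width: 85.2
grip_force: 0.0
t 2.6 box [-147.8    0.4   89.4] yaw err 0.18 tilt [-0.003  0.001 -1.   ] F [-0.1  0.9  0.1] w 85.2
-110 288 [ 0  0  8 25 43  1  0  0  0  0  2  6  9 11 11  9 11  9  8  9  4  5  6 16] [-98.30672829  -6.9222542  154.23944473]
-206 210 [ 0  0  0  0  0  0  0  0  0  0  0  3  2 10 11  7  7  8  7  5  4  3 15 20] [-196.95034227   -7.76313704  157.18389655]
```

View pics/s2.png

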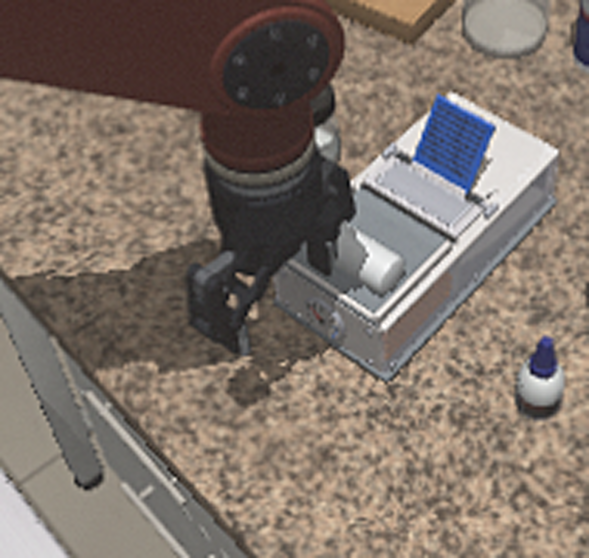

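View pics/w2.png

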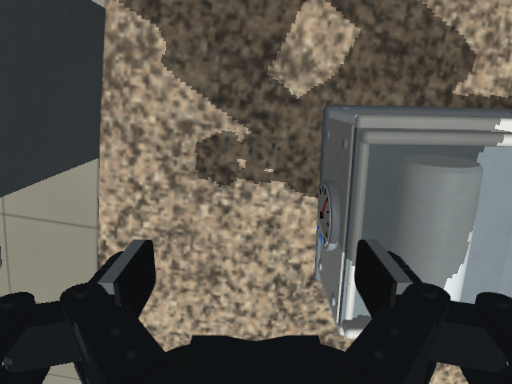

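Scene crop: leading finger at (325,265) is right behind the vial (370,265), and its tip is about 13 mm above the TCP height, as stated. The wrist view shows the fingers (155,265) and (360,265), with the vial at (440,220). I'll lower the arm and push slowly.

```bash
echo '[{"trans":[0,0,6]},{"trans":[0,0,6]},{"trans":[0,0,5]},{"trans":[0,0,2]},{}]' > mv.in && python3 -m pendant mv.in | grep -E 'eef_pos|ft'; echo '[{"trans":[0,1.5,0]},{"trans":[0,1.5,0]},{"trans":[0,1.5,0]},{"trans":[0,1.5,0]},{"trans":[0,1.5,0]},{"trans":[0,1.5,0]},{"trans":[0,1.5,0]},{"trans":[0,1.5,0]}]' > mv.in && python3 -m pendant mv.in| grep -E 'eef_pos|ft'; echo '[{"trans":[0,1.5,0]},{"trans":[0,1.5,0]},{"trans":[0,1.5,0]},{"trans":[0,1.5,0]},{"trans":[0,1.5,0]},{"trans":[0,1.5,0]},{"trans":[0,1.5,0]},{"trans":[0,1.5,0]}]' > mv.in && python3 -m pendant mv.in| grep -E 'eef_pos|ft'; python3 - <<'E'
from st import *
st()
p,d=cams.snapshot("scene");cv2.imwrite("pics/s3.png",cv2.resize(p[150:330,120:310],None,fx=3.1,fy=3.1,interpolation=cv2.INTER_CUBIC))
E
```

```text
eef_pos: [364.6, -51.3, 71.7]
ft_force: [-0.8, 0.7, 0.2]
eef_pos: [377.2, -49.8, 72.3]
ft_force: [0.6, -0.1, -0.2]
eef_pos: [389.0, -48.1, 72.3]
ft_force: [-1.4, 0.1, -0.3]
t 4.45 box [-122.2   -0.2   72.3] yaw err 0.01 tilt [-0. -0. -1.] F [-1.4  0.1 -0.3] w 85.0
```

View pics/s3.png

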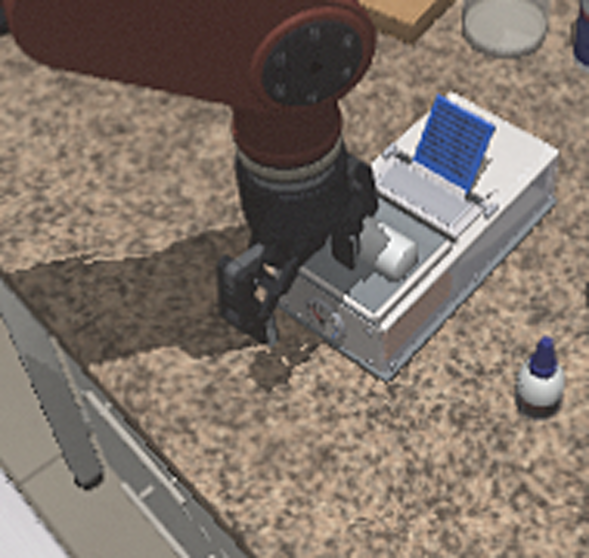

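The vial (395,250) is rolling ahead of the finger (350,245), still square to the box. I'll continue more slowly.

```bash
cat > vial.py <<'E'
from st import *
def vial():
    p,d=cams.snapshot("scene");vv,uu=np.mgrid[150:330,120:310];dd=d[150:330,120:310].ravel();o,r=ray("scene",np.c_[uu.ravel(),vv.ravel()])
    c=p[150:330,120:310].reshape(-1,3).max(1)
    k=(dd>0)&(c>110);X=(o+r*dd[:,None])[k];b=np.c_[(X[:,:2]-O)@ex,(X[:,:2]-O)@ey,X[:,2]]
    m=(b[:,0]>-100)&(b[:,0]<3)&(abs(b[:,1])<41)&(b[:,2]>98)&(b[:,2]<112);q=b[m]
    if m.sum()<10: print("vial: few",m.sum());return
    t=q[q[:,2]>np.percentile(q[:,2],70)]
    print("vial n",m.sum(),"top med",np.round(np.median(t,0),1),"slope",np.round(np.polyfit(t[:,1],t[:,0],1),3))
if __name__=="__main__": st();vial()
E
python3 vial.py
echo '[{"trans":[0,1,0]},{"trans":[0,1,0]},{"trans":[0,1,0]},{"trans":[0,1,0]},{"trans":[0,1,0]},{"trans":[0,1,0]},{"trans":[0,1,0]},{"trans":[0,1,0]}]' > mv.in && python3 -m pendant mv.in| grep -E 'ft'; python3 vial.py;echo '[{"trans":[0,1,0]},{"trans":[0,1,0]},{"trans":[0,1,0]},{"trans":[0,0.5,0]},{},{},{},{}]' > mv.in && python3 -m pendant mv.in| grep -E 'ft'; python3 vial.py
```

```text
t 4.5 box [-121.9   -0.3   72.4] yaw err 0.02 tilt [ 0. -0. -1.] F [-0.1 -0.7  1.6] w 84.9
vial n 159 top med [-51.7 -19.6 109.4] slope [  0.11  -49.689]
ft_force: [0.1, -0.4, 0.5]
t 5.22 box [-114.2   -0.2   72.3] yaw err 0.01 tilt [-0.  0. -1.] F [ 0.1 -0.4  0.5] w 84.8
vial n 153 top med [-43.6 -19.4 109.6] slope [-5.0000e-03 -4.4643e+01]
ft_force: [-0.9, -0.3, -0.1]
t 5.93 box [-110.9   -0.2   72.3] yaw err 0.01 tilt [-0.  0. -1.] F [-0.9 -0.3 -0.1] w 85.1
vial n 156 top med [-40.3 -22.1 109.2] slope [ 5.0000e-03 -4.0195e+01]
```

```bash
for i in 1; do :; done
echo '[{"trans":[0,1,0]},{"trans":[0,1,0]},{"trans":[0,1,0]},{"trans":[0,1,0]},{},{},{},{}]' > mv.in && python3 -m pendant mv.in| grep -E 'ft'; python3 vial.py;echo '[{"trans":[0,1,0]},{"trans":[0,1,0]},{"trans":[0,1,0]},{"trans":[0,1,0]},{},{},{},{}]' > mv.in && python3 -m pendant mv.in| grep -E 'ft'; python3 vial.py
```

```text
ft_force: [0.1, -0.3, -0.7]
t 6.65 box [-106.9   -0.2   72.3] yaw err 0.01 tilt [-0.  0. -1.] F [ 0.1 -0.3 -0.7] w 84.9
vial n 174 top med [-12.4 -18.4 107.9] slope [  0.029 -11.779]
ft_force: [0.6, -0.3, -0.3]
t 7.37 box [-102.9   -0.2   72.3] yaw err 0.01 tilt [-0.  0. -1.] F [ 0.6 -0.3 -0.3] w 84.8
vial n 166 top med [-16.4 -16.  107.3] slope [ -0.035 -17.281]
```

The vial rests at x≈-16. Now I'll lift over the plate and set the pressing finger at x≈50–64, with the pusher just behind the vial.

```bash
echo '[{"trans":[0,0,-8]},{"trans":[0,0,-16]},{"trans":[0,0,-20]},{"trans":[0,0,-16]},{"trans":[0,0,-5]},{"trans":[0,10,0]},{"trans":[0,20,0]},{"trans":[0,20,0]}]' > mv.in && python3 -m pendant mv.in| grep -E 'ft';echo '[{"trans":[0,20,0]},{"trans":[0,20,0]},{"trans":[0,12,0]},{"trans":[0,5,0]},{"trans":[0,3,0]},{},{}]' > mv.in && python3 -m pendant mv.in| grep -E 'ft'; python3 vial.py
```

```text
ft_force: [-0.0, 0.4, 0.1]
ft_force: [-0.0, 0.2, -0.4]
t 8.67 box [  6.3   0.  136.5] yaw err 0.02 tilt [-0.002  0.    -1.   ] F [-0.   0.2 -0.4] w 85.3
vial n 261 top med [-17.6  -9.5 107.6] slope [ -0.035 -17.766]
```

```bash
echo '[{"trans":[0,0,6]},{"trans":[0,0,10]},{"trans":[0,0,10]},{"trans":[0,0,5]},{"trans":[0,0,2]},{"trans":[0,0,2]},{"trans":[0,0,2]},{}]' > mv.in && python3 -m pendant mv.in| grep -E 'ft';python3 vial.py; echo '[{"trans":[0,0,2]},{"trans":[0,0,2]},{"trans":[0,0,2]},{"trans":[0,0,2]},{"trans":[0,0,2]},{"trans":[0,0,2]},{"trans":[0,0,2]},{}]' > mv.in && python3 -m pendant mv.in| grep -E 'ft'; python3 vial.py
```

```text
ft_force: [0.8, 0.1, 0.8]
t 9.38 box [  7.1  -0.2 100.1] yaw err 0.01 tilt [-0.  0. -1.] F [0.8 0.1 0.8] w 85.0
vial n 162 top med [-16.9 -19.6 107.8] slope [ 1.0000e-02 -1.6932e+01]
ft_force: [-1.0, -0.0, 1.4]
t 10.1 box [ 7.  -0.2 86. ] yaw err 0.02 tilt [-0. -0. -1.] F [-1.  -0.   1.4] w 84.6
vial n 158 top med [-16.  -17.4 107.8] slope [  0.054 -14.924]
```

```bash
echo '[{"trans":[0,0,2]},{"trans":[0,0,2]},{"trans":[0,0,2]},{"trans":[0,0,2]},{"trans":[0,0,2]},{"trans":[0,0,2]},{"trans":[0,0,2]},{}]' > mv.in && python3 -m pendant mv.in| grep -E 'ft';python3 vial.py; echo '[{"trans":[0,0,1]},{"trans":[0,0,1]},{"trans":[0,0,0.5]},{"trans":[0,0,0.5]},{},{}]' > mv.in && python3 -m pendant mv.in| grep -E 'ft'; python3 vial.py; python3 - <<'E'
from st import *
p,d=cams.snapshot("scene");cv2.imwrite("pics/s4.png",cv2.resize(p[150:290,190:330],None,fx=4,fy=4,interpolation=cv2.INTER_CUBIC))
E
```

```text
ft_force: [1.5, -0.1, 5.5]
t 10.82 box [ 8.7 -0.5 72.9] yaw err 0.0 tilt [ 0.003 -0.    -1.   ] F [ 1.5 -0.1  5.5] w 85.0
vial n 156 top med [-15.4 -21.8 107.4] slope [ -0.    -15.782]
ft_force: [2.7, 1.4, 5.4]
t 11.37 box [ 9.6 -0.6 70.6] yaw err 0.0 tilt [ 0.006 -0.    -1.   ] F [2.7 1.4 5.4] w 85.2
vial n 151 top med [-15.9 -19.8 107.8] slope [  0.017 -15.482]
```

View pics/s4.png

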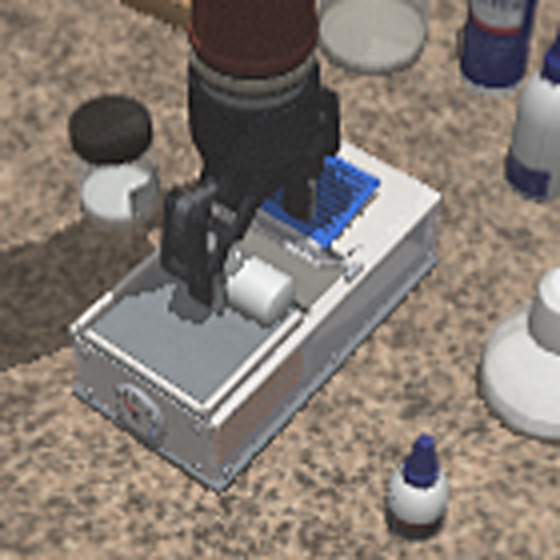

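The plate is almost flat (325,200), the lid is up, the vial (262,290) is still in the dip, and the neighbours haven't moved. I'll press a little further.

```bash
cat > plate.py <<'E'
from st import *
def plate():
    p,d=cams.snapshot("scene");sl=(slice(150,290),slice(190,330));vv,uu=np.mgrid[sl];dd=d[sl].ravel();o,r=ray("scene",np.c_[uu.ravel(),vv.ravel()])
    h=cv2.cvtColor(p[sl],cv2.COLOR_BGR2HSV).reshape(-1,3)
    X=o+r*dd[:,None];b=np.c_[(X[:,:2]-O)@ex,(X[:,:2]-O)@ey,X[:,2]]
    k=(dd>0)&(h[:,0]>100)&(h[:,0]<130)&(h[:,1]>140)&(b[:,2]>70)&(b[:,0]>35)&(b[:,0]<115)&(abs(b[:,1])<40);q=b[k]
    s=np.polyfit(q[:,0],q[:,2],1);print("plate n",k.sum(),"x",q[:,0].min().round(),q[:,0].max().round(),"z at 45,100",np.polyval(s,[45,100]).round(1),"slope deg",np.degrees(np.arctan(s[0])).round(1))
if __name__=="__main__": plate()
E
python3 plate.py; echo '[{"trans":[0,-1,1]},{"trans":[0,-0.5,1]},{"trans":[0,0,1]},{},{}]' > mv.in && python3 -m pendant mv.in| grep -E 'ft'; python3 vial.py;python3 plate.py
```

```text
plate n 149 x 44.0 103.0 z at 45,100 [81.9 95. ] slope deg 13.4
ft_force: [2.4, 0.5, 5.7]
t 11.93 box [ 9.2 -0.8 68.2] yaw err -0.0 tilt [ 0.008 -0.    -1.   ] F [2.4 0.5 5.7] w 85.1
vial n 148 top med [-16.3 -21.  107.5] slope [ -0.025 -16.716]
plate n 136 x 43.0 104.0 z at 45,100 [82.2 85.9] slope deg 3.9
```

```bash
echo '[{"trans":[0,0,1]},{"trans":[0,0,1]},{"trans":[0,0,0.5]},{},{}]' > mv.in && python3 -m pendant mv.in| grep -E 'ft'; python3 vial.py;python3 plate.py
```

```text
ft_force: [-0.0, 2.2, 12.3]
t 12.45 box [ 9.6 -0.8 67. ] yaw err 0.01 tilt [ 0.008 -0.    -1.   ] F [-0.   2.2 12.3] w 85.1
vial n 145 top med [-15.6 -20.2 107.8] slope [ 1.4000e-02 -1.5775e+01]
plate n 126 x 44.0 105.0 z at 45,100 [81.5 80.8] slope deg -0.7
```

```bash
echo '[{"trans":[0,0,-0.7]},{"trans":[0,1,0]},{"trans":[0,1,0]},{"trans":[0,1,0]},{"trans":[0,1,0]},{"trans":[0,1,0]},{"trans":[0,1,0]},{"trans":[0,1,0]}]' > mv.in && python3 -m pendant mv.in| grep -E 'ft'; python3 vial.py;python3 plate.py; echo '[{"trans":[0,1,0]},{"trans":[0,1,0]},{"trans":[0,1,0]},{"trans":[0,1,0]},{"trans":[0,1,0]},{"trans":[0,1,0]},{"trans":[0,1,0]},{"trans":[0,1,0]}]' > mv.in && python3 -m pendant mv.in| grep -E 'ft'; python3 vial.py;python3 plate.py
```

```text
ft_force: [-19.9, -3.1, 31.3]
t 13.22 box [ 9.9 -0.8 67.3] yaw err 0.09 tilt [-0.008 -0.002 -1.   ] F [-19.9  -3.1  31.3] w 85.3
vial n 145 top med [-15.8 -20.4 107.7] slope [  0.019 -15.836]
plate n 108 x 44.0 104.0 z at 45,100 [81.4 80.8] slope deg -0.6
ft_force: [-12.7, -1.8, 18.8]
t 13.98 box [14.6 -0.8 67.8] yaw err 0.1 tilt [-0.015 -0.002 -1.   ] F [-12.7  -1.8  18.8] w 85.2
vial n 142 top med [-13.  -17.5 108.3] slope [  0.05 -12.04]
plate n 106 x 45.0 104.0 z at 45,100 [81.7 80.3] slope deg -1.5
```

```bash
echo '[{"trans":[0,-2,0]},{"trans":[0,-1,-0.4]},{"trans":[0,0,-0.3]},{}]' > mv.in && python3 -m pendant mv.in| grep -E 'ft'; python3 vial.py;python3 plate.py
```

```text
ft_force: [-6.7, -0.9, 14.6]
t 14.42 box [17.8 -0.9 67.2] yaw err 0.03 tilt [ 0.    -0.001 -1.   ] F [-6.7 -0.9 14.6] w 85.1
vial n 141 top med [ -9.2 -21.1 108.5] slope [ 0.022 -9.522]
plate n 111 x 45.0 106.0 z at 45,100 [81.6 80.1] slope deg -1.6
```

```bash
echo '[{"trans":[0,0,-0.4]},{},{"trans":[0,1,0]},{"trans":[0,1,0]},{"trans":[0,1,0]},{"trans":[0,1,0]},{"trans":[0,1,0]},{}]' > mv.in && python3 -m pendant mv.in| grep -E 'ft'; python3 vial.py;python3 plate.py; echo '[{"trans":[0,1,0]},{"trans":[0,1,0]},{"trans":[0,1,0]},{"trans":[0,1,0]},{"trans":[0,1,0]},{"trans":[0,1,0]},{"trans":[0,1,0]},{}]' > mv.in && python3 -m pendant mv.in| grep -E 'ft'; python3 vial.py;python3 plate.py
```

```text
ft_force: [-20.0, -4.3, 27.1]
t 15.18 box [18.  -0.8 67.4] yaw err 0.1 tilt [-0.012 -0.002 -1.   ] F [-20.   -4.3  27.1] w 84.9
vial n 136 top med [-10.9 -22.9 108.5] slope [ 0.068 -8.947]
plate n 105 x 45.0 104.0 z at 45,100 [81.3 80.7] slope deg -0.7
ft_force: [-14.3, -3.1, 20.6]
t 15.95 box [26.7 -0.6 67.2] yaw err 0.07 tilt [-0.008 -0.001 -1.   ] F [-14.3  -3.1  20.6] w 84.9
vial n 113 top med [ -2.  -22.9 109.5] slope [ 0.081 -0.834]
plate n 103 x 44.0 105.0 z at 45,100 [81.4 80.4] slope deg -1.0
```

```bash
echo '[{"trans":[0,0,-0.4]},{"trans":[0,1,0]},{"trans":[0,1,0]},{"trans":[0,1,0]},{"trans":[0,1,0]},{},{},{}]' > mv.in && python3 -m pendant mv.in| grep -E 'ft'; python3 vial.py;python3 plate.py; python3 - <<'E'
from st import *
p,d=cams.snapshot("scene");cv2.imwrite("pics/s5.png",cv2.resize(p[150:290,190:330],None,fx=4,fy=4,interpolation=cv2.INTER_CUBIC))
E
```

```text
ft_force: [-10.3, -2.3, 16.1]
t 16.72 box [31.5 -0.5 67.2] yaw err 0.05 tilt [-0.006 -0.001 -1.   ] F [-10.3  -2.3  16.1] w 84.7
vial: few 0
plate n 107 x 45.0 105.0 z at 45,100 [81.4 80.6] slope deg -0.9
```

View pics/s5.png

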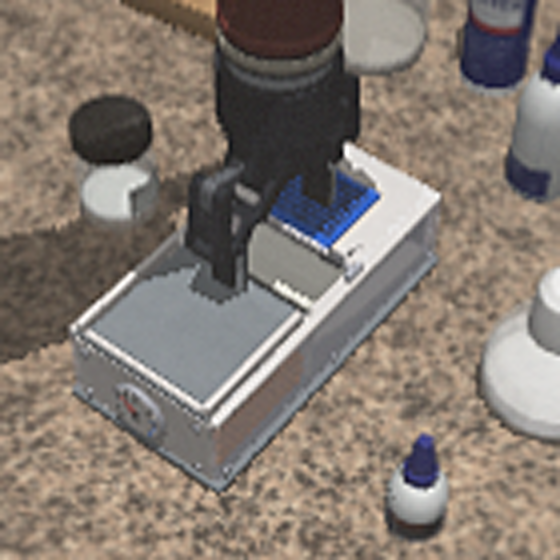

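The vial has dropped inside: the shelf and opening are empty, the plate (325,205) is flat and the neighbours haven't moved. I'll ease off and lift slowly so the lid follows.

```bash
echo '[{"trans":[0,-2,-0.5]},{"trans":[0,-2,-0.5]},{"trans":[0,-2,-1]},{"trans":[0,-2,-2]},{"trans":[0,-2,-3]},{"trans":[0,0,-3]},{"trans":[0,0,-3]},{"trans":[0,0,-3]}]' > mv.in && python3 -m pendant mv.in| grep -E 'ft'; python3 st.py; echo '[{"trans":[0,0,-4]},{"trans":[0,0,-4]},{"trans":[0,0,-4]},{"trans":[0,0,-4]},{"trans":[0,0,-4]},{"trans":[0,0,-4]},{"trans":[0,0,-4]},{"trans":[0,0,-4]}]' > mv.in && python3 -m pendant mv.in| grep -E 'ft'; python3 st.py;echo '[{"trans":[0,0,-5]},{"trans":[0,0,-5]},{"trans":[0,0,-5]},{"trans":[0,0,-5]},{"trans":[0,0,-10]},{"trans":[0,0,-10]},{"trans":[0,0,-20]},{"trans":[0,0,-20]}]' > mv.in && python3 -m pendant mv.in| grep -E 'ft'; python3 st.py; echo '[{"trans":[0,0,-20]},{"trans":[0,-20,-10]},{"trans":[0,-30,0]},{"trans":[0,-40,0]},{"trans":[0,-40,0]},{"trans":[0,-30,0]},{"trans":[0,-20,0]},{}]' > mv.in && python3 -m pendant mv.in| grep -E 'ft'; python3 - <<'E'
from plate import *
st();plate()
p,d=cams.snapshot("scene");t,_=cams.snapshot("top")
a=cv2.resize(p[150:290,190:330],(560,560),interpolation=cv2.INTER_CUBIC)[:, 60:500]
b=cv2.resize(t[150:265,195:365],None,fx=2.1,fy=2.1,interpolation=cv2.INTER_CUBIC)
c=np.zeros((560,797,3),np.uint8);c[:,:440]=a;c[:b.shape[0],440:440+b.shape[1]]=b[:,:357];cv2.imwrite("pics/s6.png",c)
E
```

```text
ft_force: [-1.6, 0.2, 0.6]
t 17.53 box [21.8  0.2 81.3] yaw err 0.02 tilt [-0.004  0.    -1.   ] F [-1.6  0.2  0.6] w 84.9
ft_force: [-0.3, -0.6, 0.4]
t 18.2 box [ 23.9  -0.3 114.6] yaw err 0.01 tilt [ 0.001 -0.    -1.   ] F [-0.3 -0.6  0.4] w 85.2
ft_force: [0.1, 0.2, -0.4]
t 18.87 box [ 23.1  -0.  194.8] yaw err 0.02 tilt [-0.001  0.    -1.   ] F [ 0.1  0.2 -0.4] w 84.8
ft_force: [0.3, -1.0, -0.1]
t 19.53 box [-1.592e+02  2.000e-01  2.241e+02] yaw err -0.06 tilt [-0.    -0.001 -1.   ] F [ 0.3 -1.  -0.1] w 85.0
plate n 306 x 42.0 76.0 z at 45,100 [ 86.9 172.5] slope deg 57.3
```

View pics/s6.png

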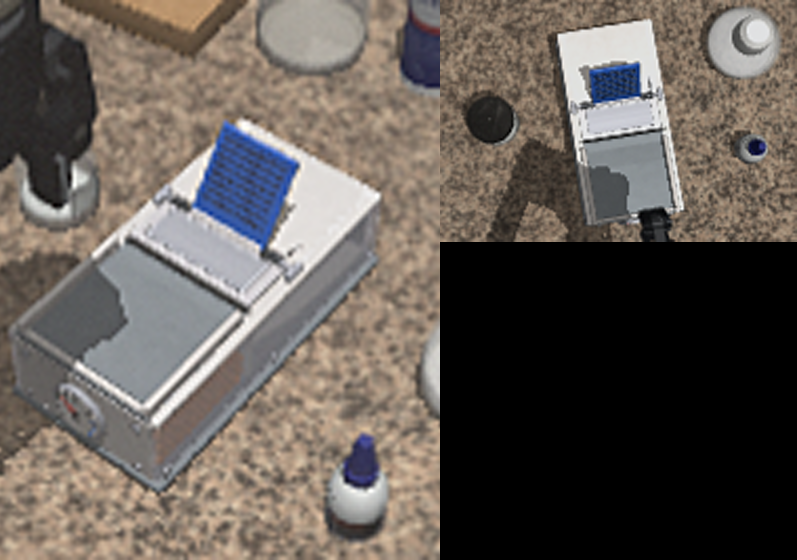

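The lid is closed: the plate is at 57.3° (250,185), the shelf is empty, and the jar, flask and glue bottle haven't moved. The robot is touching nothing, so I'm handing in.

```bash
python3 -c "
from station import manip
print(manip.finish_job())"
```

```text
the job is handed in; nothing more can be done
None
```

The job is handed in: the vial was rolled off the shelf into the dry box without gripping or lifting, and the lid closed fully over it (plate at 57.3°). The jar, flask and glue bottle were not touched, and about 20 s of the 69 s were used.

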